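Hold the spring clip gaping over the recipe card

TASK

Take the recipe card out of its slotted rack and stand it centred on the ledge of the little sloped easel, picture side facing out, leaning against the easel's back, and let go of it. Then squeeze the two tails of the spring clip on its rest so that its jaws spread wide, lift it off, and lower it, still squeezed open, over the middle of the card's top edge, in line with the card. Finish while still holding the clip wide open there, the card's edge well inside the mouth but nothing of the clip touching the card, so that I can slip a note in; leave the other things on the worktop alone.

Things in the scene. Friction and masses are not known exactly. Their poses are not given: they have to be found in the camera images.
- card: stiff white recipe card, rigid, 5 mm thick (x), 100 mm wide (y), 120 mm tall (z), about 0.12 kg. Origin: middle of its bottom edge; z runs up the card to its top edge, -x is the side with the brown picture and grey lines. It starts upright in the rack's slot (loose, so leaning up to 0.1 rad), its foot 25 mm down in the slot and 95 mm of it above the rack.
- card_top (a point): middle of the card's top edge (0, 0, 120 mm in the card's frame)
- card_foot (a point): middle of the card's bottom edge (the card's origin)
- card_rack: fixed light wooden block 44 x 114 x 31 mm (x, y, z) with a slot along y, 7 mm wide and 25 mm deep, open at the top and at both ends. Origin: centre of its underside, z up. Rack and clip rest may stand to the left or right of the easel, either way round.
- easel: fixed wooden easel, foot 105 x 110 mm (x, y), 98 mm tall. Origin at the worktop, z up, -x is its front (it faces roughly to the robot's right, a little away). Its back board, 110 mm wide, reaches 68 mm up the slope from the ledge and leans back 0.21 rad towards +x: a card on it has its z axis along (sin 0.21, 0, cos 0.21) in the easel's frame. The ledge is square to the board.
- easel_ledge (a point): point on the easel's ledge, in the middle of its width, midway between back board and front lip (8 mm from each; lip 6 mm high, 4 mm thick); 15 mm in front of the easel's origin, 32 mm above the worktop. A card leaning flat on the board has its foot 5.5 mm behind this point, along the ledge.
- clip_rest: fixed wooden foot 70 x 90 mm (x, y), 10 mm thick, with an upright dark steel fin along y, 60 mm long, 4 mm thick (x), its top 45 mm above the worktop. Origin: centre of its underside, z up. The clip sits on the fin.
- clip: loose steel spring clip with dark jaws, 75 g, parked upright on the rest's fin. Origin: centre of the hinge pin (70 mm above the worktop when parked); y along the hinge, z up to the tails, x the way it opens. Jaws 50 mm wide (y) hang to 40 mm below the pin; wide open their tips are 34 mm apart. The spring coil fills the mouth's top down to 5 mm below the pin.
- clip_pinch (a point): point midway between the clip's two tails, 26 mm above the pin. Tail plates: 44 mm wide (y), to 40 mm above the pin; parked they splay in a V, outer faces 50 mm apart at the tips, 17 mm at the pin. Pinched together along x (4 N starts it, 8 N at full spread) they spread the jaws; at the stop they are parallel, 16 mm over the outer faces, 3 to 43 mm above the pin.
- clip_mouth (a point): point inside the clip's mouth, 22 mm below the pin and 18 mm above the parked jaw tips
- clip_front (a joint): how far each half of the clip is turned open, rad (both halves turn alike): 0 as parked on the fin (jaws 4 mm apart), -0.03 closed on nothing, 0.39 at the stop, wide open
- mill: small clear salt shaker with a rounded grey cap, 44 mm across, 90 mm tall; a bystander, loose; origin at the centre of its underside
- tin_tall: food tin, 58 mm across, 72 mm tall; a bystander, loose; origin at the centre of its underside
- tin_low: food tin, 75 mm across, 58 mm tall; a bystander, loose; origin at the centre of its underside
- mug: mug with a handle, 80 mm across (109 mm with the handle), 90 mm tall; a bystander, loose; origin at the centre of its underside
- foil_roll: white roll standing on end, 68 mm across, 60 mm tall; a bystander, loose; origin at the centre of its underside
- capsule: small bell-shaped coffee capsule, 37 mm across, 28 mm tall; a bystander, loose; origin at the centre of its underside
Not all that is in view belongs to the job. Leave any pink look-alike of the clip alone.

How it is judged:
On the way, in this order (a step that is already met when the one before it is completed fails the run):
1. the card stands on the easel's ledge, picture side front, leaning on the board and let go, while the clip is still on its rest (x of card_foot in the frame of easel between -0.027 and -0.003 m and y of card_foot in the frame of easel between -0.02 and 0.02 m and z of card_foot in the frame of easel between 0.025 and 0.039 m and angle between card's own z axis and vertical between 0.12 and 0.42 rad and angle between card's own x axis and vertical above 1.65 rad and angle between the y axis of card and the y axis of easel, either way round below 0.12 rad and x of card_top in the frame of easel above 0 m and contact force between the fingers and card below 0.3 N and linear speed of card below 0.03 m/s and horizontal distance between clip and clip_rest below 0.03 m), for 0.2 s.
2. the clip is squeezed open by the fingers and lifted off its rest (value of joint clip_front above 0.24 rad and z of clip in the frame of clip_rest above 0.095 m and contact force between the fingers and clip above 2 N), for 0.1 s.
At the end, for the whole second after the job is handed in: Fingers alone hold the clip over 0.24 rad open; card top edge 5-34 mm below its pin, within 12 mm across, 25 mm along, 0.25 rad in line, 0.3 rad in slope; clip clear of card and easel. Card rests leaning on the ledge, 20 mm from its middle at most, square to 0.12 rad (x of card_foot in the frame of easel between -0.027 and -0.003 m and y of card_foot in the frame of easel between -0.02 and 0.02 m and z of card_foot in the frame of easel between 0.025 and 0.039 m and angle between card's own z axis and vertical between 0.12 and 0.42 rad and angle between card's own x axis and vertical above 1.65 rad and angle between the y axis of card and the y axis of easel, either way round below 0.12 rad and x of card_top in the frame of easel above 0 m and contact force between each of the fingers, clip and card below 0.3 N and value of joint clip_front above 0.24 rad and contact force between the fingers and clip above 2 N and contact force between clip and easel below 0.3 N and z of card_top in the frame of clip between -0.034 and -0.005 m and x of card_top in the frame of clip between -0.012 and 0.012 m and y of card_top in the frame of clip between -0.025 and 0.025 m and angle between the y axis of clip and the y axis of card, either way round below 0.25 rad and angle between the z axis of clip and the z axis of card, either way round below 0.3 rad and linear speed of each of clip, card below 0.03 m/s); the arm keeps its last pose, push and grip.
It fails at once if a bystander is shifted more than 30 mm or tipped over (distance of any of mill, tin_tall, tin_low, mug, foil_roll, capsule from where it was at the start of the episode above 0.03 m or angle between any of mill, tin_tall, tin_low, mug, foil_roll, capsule's own z axis and vertical above 0.5 rad).
It fails at once if the card is dropped flat (angle between card's own z axis and vertical above 1 rad).
It also fails if it takes over 61 s, if anything falls off the work surface, if the arm or the gripper's body presses on something with over 40 N, if the wrist force passes 120 N, or if a joint passes its speed limit or range.

ROBOT

A 6-joint arm with a two-finger parallel gripper is mounted at the origin on a cart in front of the work surface, level with it; the furniture and walls round the work are solid. World frame = base frame: x ahead of the robot, y to its left, z up, the work surface at z = 0. Lengths are in m, angles in rad, forces in N, time in s.
With the tool pointing down it reaches from about 0.35 to 0.775 m from the base axis. Payload 7.3 kg.
Tool frame: the origin (TCP) lies at the centre of the arm's flange, where the gripper is bolted on; the fingertips stand 178 mm ahead of it and the grasp point (between the pads) lies 159 mm ahead of it; z points along the fingers, y is the line along which they close (so a half turn about z gives the same grasp; the last joint's range is limited). The gripper opens to 92 mm and grips with 3 to 60 N. Pads are 19 mm wide; open, the fingers measure 130 mm over their backs; the gripper's body (75 mm by 190 mm) begins 47 mm behind the grasp point.
Start: joints at [-1.466, 0.342, 1.524, -0, 1.275, -0.146], TCP at [0.13, -0.509, 0.405] pointing down, gripper open.
Joint ranges: [-2.53, 2.53], [-0.77, 2.02], [0.04, 2.7], [-1, 4.14], [0.28, 2.66], [-3.11, 3.11]. Speed limits (rad/s): [2.57, 2.57, 3.14, 3.14, 3.14, 3.14].

INTERFACE

Orientations are given as [roll, pitch, yaw] about the fixed x, y, z axes, in that order (R = Rz(yaw) Ry(pitch) Rx(roll)).
In Python, from cell import telemetry, vision, ticket gives the robot as it stands.
- The arm moves only by the shell command python3 -m crank 'ROWS' [FORCE]. ROWS is JSON, a list of rows, each a list of 5 numbers: the gripper command: -1 is shut, 1 is fully open, values between are in proportion, then the shift along the tool's x, y, z in mm, then the turn about the tool's z in rad. In form: [[fingers, dx, dy, dz, roll], ...]. A call has 1 to 12 rows; each row is the pose to reach, as a shift and turn from the pose commanded when the call began, along the tool's axes at that moment; what a row does not reach only later rows make up. A row lasts 1/12 s, in which the tool goes at most 41.7 mm and 7.16 degrees, less where a joint would pass 70% of its speed; a pose out of reach is approached as far as the arm can. A call with a gripper value outside its range is refused whole. The fingers move at their own pace and stop on an object; FORCE is the grip in N (left out, the last holds). Time passes only in rows, so rows that repeat a pose let the fingers close. It gives the time, the measured TCP pose, the force, the opening and the grip force at its end, in the units of the state.
- telemetry.observe(): the state, without advancing time (a new reading comes with each control period).
- vision.read_camera(name): name is "scene" or "top" or "wrist"; returns (picture, depth): 400x640x3 uint8, red, green, blue; 400x640 float32, m along the optical axis (not along the pixel's ray), 0 where there is no reading.
- vision.get_calibration(name): a dict with "camera_matrix" (3x3 intrinsics, pixels), "rvec" (rotation vector, rad) and "tvec" (3), from world to camera coordinates, as OpenCV has them. Camera axes: x right, y down, z forward; pixel columns grow to the right and rows downward; lengths in m; the calibration is good to about 2 mm. A picture is of the moment at which its call begins: read the wrist's pose just before it. get_calibration takes no time and is no camera call; for the wrist camera it gives the pose at the moment of the call.
- ticket.hand_in(): hands the job in; it is judged then, once.
The state is a dict: "time": time; "qpos": joint angles; "qvel": joint speeds; "joint_efforts": joint torques, N m; "tool_pos": TCP position; "tool_rot": TCP orientation; "contact_force": force on the tool from outside, world axes, zero at the start; "torque": the same for the moment, N m; "opening": finger opening in m; "grip_force": force on a finger pad.
Only numpy, scipy, OpenCV 4.12 (cv2) and the standard library are available. Lean on these libraries where they do the work, as an engineer would, in place of code of your own. Each camera call takes 0.05 s, during which the arm holds its last target. There are 200 camera calls.

## Working session

There is one attempt and no reset: what is moved stays moved. The work goes in short steps, Python scripts to look and compute and a shell command to move; the robot and the scene stay as the last step left them, time stands still between calls to the robot, and variables do not carry over. Pictures are saved under pics/ and viewed, at most 10 in all, crops included, and the job is handed in when it is done.

```bash
ls; mkdir -p pics; cat > h.py <<'E'
import numpy as np, cv2
from cell import telemetry, vision, ticket
from scipy.spatial.transform import Rotation as Ro
def cam(n):
    c=vision.get_calibration(n); K=np.array(c["camera_matrix"]);R=cv2.Rodrigues(np.array(c["rvec"],float))[0];t=np.array(c["tvec"],float).ravel()
    return K,R,t
def pts(depth,C):
    K,R,t=C; v,u=np.mgrid[:depth.shape[0],:depth.shape[1]]
    p=np.stack([(u-K[0,2])/K[0,0]*depth,(v-K[1,2])/K[1,1]*depth,depth],-1)
    return (p-t)@R   # R^T(p-t)
def proj(P,C):
    K,R,t=C; q=(np.atleast_2d(P)@R.T+t)@K.T; return q[:,:2]/q[:,2:]
def ray(u,v,C,z):
    K,R,t=C; d=R.T@np.linalg.inv(K)@[u,v,1]; o=-R.T@t; return o+d*(z-o[2])/d[2]
E
python3 - <<'E'
from h import *
s=telemetry.observe(); print(s)
for n in ["scene","top"]:
    p,d=vision.read_camera(n); C=cam(n); np.savez(f'{n}.npz',p=p,d=d,K=C[0],R=C[1],t=C[2])
    cv2.imwrite(f'pics/{n}.png',p[:,:,::-1]); print(n,-C[1].T@C[2], (d>0).mean())
E
```

```text
pics
{'time': 0.0, 'qpos': array([-1.46599550e+00,  3.42721869e-01,  1.52499028e+00, -2.32744778e-06,
        1.27539618e+00, -1.45996671e-01]), 'qvel': array([ 0.00111604, -0.00085594, -0.00129261,  0.00052503,  0.00016149,
       -0.00030834]), 'joint_efforts': array([ 8.57276555e-04, -4.31233120e+01, -2.44215077e+01,  7.19149341e-02,
        5.59598836e-02, -1.29457976e-04]), 'tool_pos': array([ 0.13030219, -0.50844134,  0.40405453]), 'tool_rot': array([-3.14009278e+00, -2.18296665e-04,  2.50798017e-01]), 'contact_force': array([0.05496577, 0.84236175, 0.06904517]), 'torque': array([-0.01193222,  0.09473719,  0.01601293]), 'grip_force': 0.0, 'opening': 0.09180731731358462}
scene [0.12623356 0.4407267  0.8273738 ] 0.9963125
top [ 0.31882049 -0.09267703  1.1725661 ] 0.99587890625
```

View pics/scene.png

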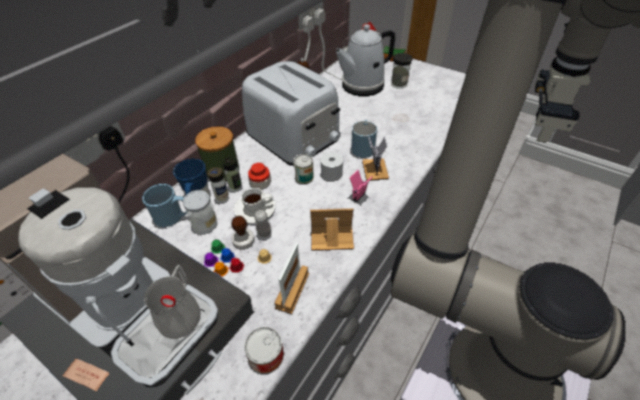

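View pics/top.png

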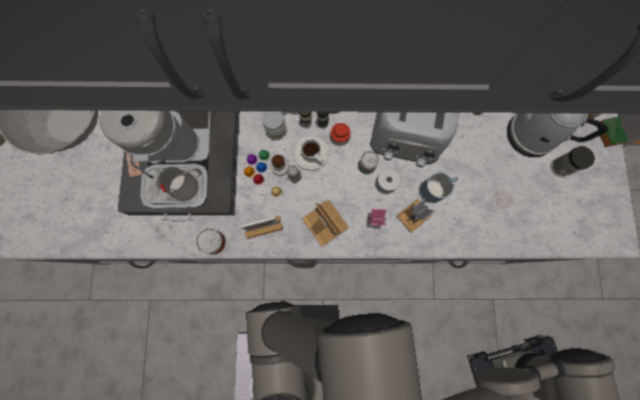

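The scene view shows the card in its light rack at about (291,280), and the easel at (331,230), seen from its back. The clip sits on its rest at (377,163). The top view has the rack at (263,227), the easel at (325,222) and the clip at (415,213).

Candidates:
- **Clip:** the dark one at scene (377,160) / top (415,212), or the pink look-alike at scene (358,185) / top (377,217). I choose the dark one on the wooden rest.
- **Card:** the white upright in the rack at scene (290,270). The pink paper at scene (86,373) is not it.

Next is one close crop plus a first localisation from depth.

```bash
python3 - <<'E'
from h import *
ims=[]
def ld(n):
    f=np.load(f'{n}.npz'); return f['p'],f['d'],(f['K'],f['R'],f['t'])
p,d,C=ld('scene'); ims.append(cv2.resize(p[130:330,250:410],(480,600),interpolation=cv2.INTER_CUBIC))
pt,dt,Ct=ld('top'); a=cv2.resize(pt[190:255,225:325],(320,208),interpolation=cv2.INTER_CUBIC); b=cv2.resize(pt[190:255,345:445],(320,208),interpolation=cv2.INTER_CUBIC); cc=cv2.resize(pt[190:255,285:385],(320,208)[:2],interpolation=cv2.INTER_CUBIC)[:184]
ims.append(np.vstack([a,cc,b])); cv2.imwrite('pics/crop.png',np.hstack(ims)[:,:,::-1])
for n,(p,d,C) in dict(scene=(p,d,C),top=(pt,dt,Ct)).items():
    P=pts(d,C); hsv=cv2.cvtColor(p,cv2.COLOR_RGB2HSV)
    wood=((hsv[...,0]>8)&(hsv[...,0]<25)&(hsv[...,1]>100)&(P[...,0]>.2)&(P[...,0]<.6)&(P[...,2]<.15)).astype(np.uint8)
    N,l,st,ce=cv2.connectedComponentsWithStats(wood)
    for i in range(1,N):
        if st[i,4]>60: q=P[l==i]; print(n,st[i],ce[i].round(),'min',np.percentile(q,2,0).round(3),'max',np.percentile(q,98,0).round(3))
    tab=P[(abs(P[...,2])<.02)&(P[...,0]>.25)&(P[...,0]<.5)]; print(n,'table z',np.median(tab[:,2]))
print(pts(dt,Ct)[[212,217],[415,377]])
E
```

```text
scene [363 159  25  21 351] [375. 170.] min [ 0.458 -0.423  0.006] max [ 0.545 -0.339  0.018]
scene [ 311  209   42   41 1542] [331. 229.] min [ 0.42  -0.141  0.006] max [ 0.523 -0.045  0.095]
scene [259 250  11  13 111] [264. 256.] min [0.565 0.048 0.002] max [0.584 0.067 0.03 ]
scene [285 259  12  29  72] [291. 273.] min [0.452 0.058 0.072] max [0.469 0.121 0.09 ]
scene [275 266  33  47 531] [293. 292.] min [0.431 0.038 0.006] max [0.469 0.146 0.034]
scene table z 0.0004642911909378433
top [ 303  201   44   45 1020] [325. 223.] min [ 0.422 -0.157  0.004] max [ 0.535 -0.045  0.097]
top [398 200  25  31 279] [409. 218.] min [ 0.462 -0.401  0.005] max [ 0.546 -0.337  0.016]
top [246 217  36  21 219] [264. 229.] min [0.436 0.036 0.02 ] max [0.491 0.136 0.035]
top table z -0.00022537022471764214
[[ 0.50281387 -0.36949725  0.07644013]
 [ 0.49410448 -0.26183298  0.03414127]]
```

View pics/crop.png

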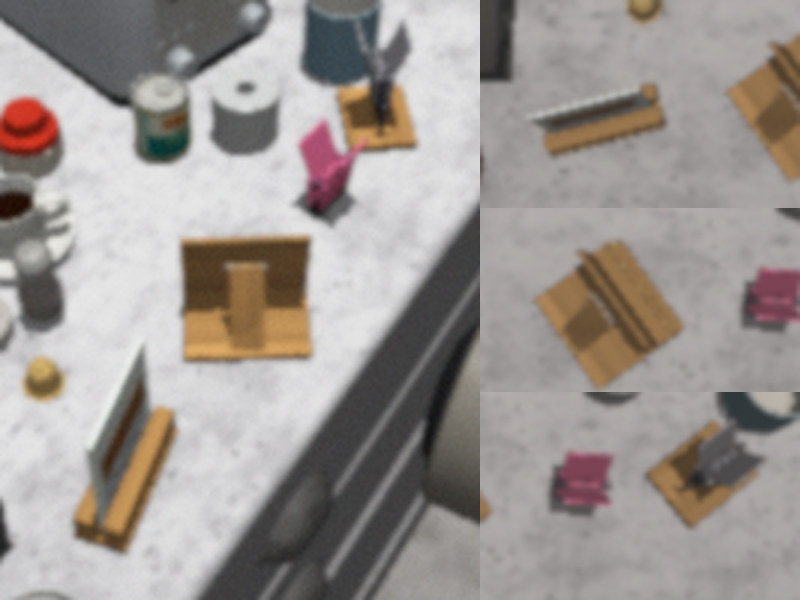

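The crop confirms the choice. The dark clip is on the wooden rest and the pink one lies free. The card's brown picture faces the robot, the easel shows its back strut towards the robot's left, and the mug stands close to the clip. Next I check the wrist camera geometry and add a row helper.

```bash
cat >> h.py <<'E'
def rows(x,y,z,yaw):
    """shift/turn from the measured pose to the wanted one, tool pointing down; half turn chosen nearest"""
    s=telemetry.observe(); R=Ro.from_euler('xyz',s['tool_rot']).as_matrix()
    d=R.T@(np.array([x,y,z])-s['tool_pos'])*1000
    dyaw=(yaw-s['tool_rot'][2]+np.pi/2)%np.pi-np.pi/2
    return dict(d=d.round(1),roll=round(-dyaw,3),alt=round(-dyaw+np.pi,3),yaw=s['tool_rot'][2].round(4),q=s['qpos'].round(2))
E
python3 - <<'E'
from h import *
C=cam('wrist'); s=telemetry.observe(); R=Ro.from_euler('xyz',s['tool_rot']).as_matrix()
o=-C[1].T@C[2]; print('K',C[0]); print('cam in tool',R.T@(o-s['tool_pos'])); print('axes in tool',(R.T@C[1].T).round(3))
print(rows(.42,-.30,.405,.25))
E
```

```text
K [[285.14657377   0.         321.19191562]
 [  0.         285.14657377 194.33702444]
 [  0.           0.           1.        ]]
cam in tool [0.07884717 0.00096108 0.02075234]
axes in tool [[ 0.001 -0.955 -0.296]
 [ 1.     0.001 -0.   ]
 [ 0.    -0.296  0.955]]
{'d': array([ 332.4, -130. ,   -0.6]), 'roll': np.float64(0.001), 'alt': np.float64(3.142), 'yaw': np.float64(0.2508), 'q': array([-1.47,  0.34,  1.52, -0.  ,  1.28, -0.15])}
```

```bash
python3 -m crank '[[1,41,-6,0,0],[1,82,-12,0,0],[1,123,-18,0,0],[1,164,-24,0,0],[1,205,-30,0,0],[1,246,-36,0,0],[1,287,-42,0,0],[1,328,-48,0,0],[1,369,-54,0,0],[1,385,-56,0,0],[1,385,-56,0,0],[1,385,-56,0,0]]' 30
python3 - <<'E'
from h import *
C=cam('wrist'); p,d=vision.read_camera('wrist'); np.savez('w1.npz',p=p,d=d,K=C[0],R=C[1],t=C[2]); cv2.imwrite('pics/w1.png',p[:,:,::-1])
P=pts(d,C); print(telemetry.observe()['tool_pos'],d[d>0].min())
hsv=cv2.cvtColor(p,cv2.COLOR_RGB2HSV)
wood=((hsv[...,0]>8)&(hsv[...,0]<25)&(hsv[...,1]>100)&(P[...,2]<.15)).astype(np.uint8)
N,l,st,ce=cv2.connectedComponentsWithStats(wood)
for i in range(1,N):
    if st[i,4]>100: q=P[l==i]; print(st[i],ce[i].round(),'min',np.percentile(q,2,0).round(3),'max',np.percentile(q,98,0).round(3))
E
```

```text
time: 1.1
tool_pos: [0.4899, -0.3582, 0.4039]
tool_rot: [-3.141, 0.001, 0.253]
contact_force: [0.2, -0.8, 0.6]
opening: 0.0918
grip_force: 0.0
[ 0.48903733 -0.35882566  0.40410602] 0.053310446
[ 132   71   53   84 1092] [158. 112.] min [ 0.463 -0.173  0.006] max [ 0.547 -0.11   0.009]
[  39   72  126  109 5592] [111. 130.] min [ 0.443 -0.155  0.03 ] max [ 0.53  -0.089  0.096]
```

View pics/w1.png

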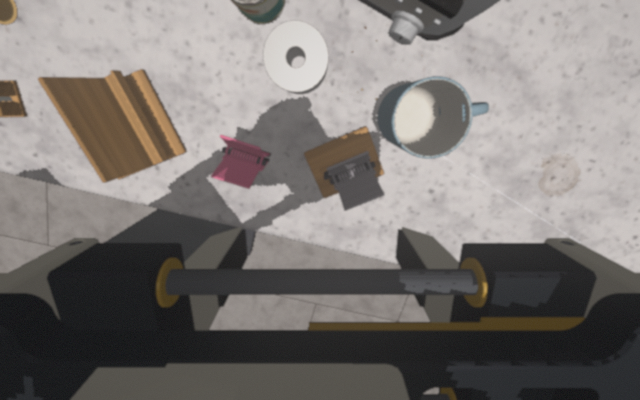

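The wrist view shows the easel at (110,130), the pink look-alike at (240,162), the clip on its rest at (350,178) and the mug at (428,117) close beside it. Now I fit planar rectangles to the depth points for the rest, clip and easel.

```bash
cat > fit.py <<'E'
from h import *
def rect(q):
    (c,s,a)=cv2.minAreaRect((q[:,:2]*1000).astype(np.float32)); return np.round(c,1),np.round(s,1),round(a,1)
def near(P,c,r,z0,z1):
    m=(np.hypot(P[...,0]-c[0],P[...,1]-c[1])<r)&(P[...,2]>z0)&(P[...,2]<z1); return m
def pca(q):
    c=q.mean(0); w,v=np.linalg.eigh(np.cov((q-c).T)); return c,w,v
E
python3 - <<'E'
from fit import *
f=np.load('w1.npz'); C=(f['K'],f['R'],f['t']); P=pts(f['d'],C); p=f['p']
ft=np.load('top.npz'); Ct=(ft['K'],ft['R'],ft['t']); Pt=pts(ft['d'],Ct)
fs=np.load('scene.npz'); Cs=(fs['K'],fs['R'],fs['t']); Ps=pts(fs['d'],Cs)
c=(.50,-.37)
for n,Q in dict(w=P,top=Pt,sc=Ps).items():
    for z0,z1 in[(.006,.016),(.04,.14),(.085,.14)]:
        m=near(Q,c,.062,z0,z1); 
        if n=='w': m[230:]=0
        q=Q[m]
        print(n,z0,len(q),q.mean(0).round(4),rect(q), q[:,2].max().round(3)) if len(q)>5 else 0
# clip tail plates: local normals from wrist depth
m=near(P,c,.05,.05,.14); m[230:]=0
gx=np.gradient(P,axis=1); gy=np.gradient(P,axis=0); n=np.cross(gy,gx); n/=np.linalg.norm(n,axis=-1,keepdims=True)+1e-9
q=n[m]; h,_,_=np.histogram2d(q[:,0],q[:,1],bins=8,range=[[-1,1],[-1,1]]); print(h.astype(int))
ys,xs=np.where(m); 
for y in range(ys.min(),ys.max()+1,4): print(y,' '.join('%3d'%(P[y,x,2]*1000) for x in range(310,400,4)))
E
```

```text
w 0.006 2068 [ 0.5102 -0.3775  0.0094] (array([ 502.7, -387.2]), array([69.9, 89.9]), 37.8) 0.016
w 0.04 2059 [ 0.5012 -0.3934  0.0871] (array([ 502.9, -387.7]), array([49., 61.]), 38.0) 0.111
w 0.085 1093 [ 0.4998 -0.3949  0.0999] (array([ 505.1, -390.6]), array([49. , 43.7]), 38.1) 0.111
top 0.006 346 [ 0.4967 -0.3726  0.01  ] (array([ 510.7, -377.7]), array([100.9,  88. ]), 33.7) 0.016
top 0.04 279 [ 0.5042 -0.3871  0.0842] (array([ 504.2, -385.7]), array([48.7, 60.5]), 38.1) 0.114
top 0.085 130 [ 0.5046 -0.389   0.0998] (array([ 505.9, -387.9]), array([48.7, 43.8]), 38.1) 0.114
sc 0.006 377 [ 0.4985 -0.3782  0.0106] (array([ 500.9, -385.2]), array([69.5, 91.1]), 38.4) 0.016
sc 0.04 255 [ 0.4982 -0.387   0.0798] (array([ 501.2, -385.4]), array([48.7, 61.9]), 37.1) 0.114
sc 0.085 101 [ 0.4973 -0.3918  0.1001] (array([ 504.7, -389.8]), array([49.1, 45.4]), 38.8) 0.114
[[  0  29  68  54  13   5  18   0]
 [  6 158  16  12  11   9  12   4]
 [ 31   4   5   8   5   7  11  43]
 [ 10   8   7  12  13   7  14  29]
 [ 18  12   1   8   8  13  18  47]
 [ 36  14  10   5   9  14  48 123]
 [  2   
[... 802 characters left out ...]
  85   0  -2   0  -1  -1   0
183  -2   0   8   9   9   8  72  61  71  72  76 383  81  83  85  86  91  91  -1   0   0   0  -2
187   0   0   0  10   9   9   9  74  76  79  81  84  88  89  92  93  96  97   0   0  -1   0  -1
191   0  -1  -1   8   9   9   9  79  83  84  89  90  92  94  97  99 100 102 105   1   0   0   0
195   0   0   0   6   9   8   0   0  89  91  94  95  97 100 102 105 105 108 108   0  -1   0   0
199   0   0   0   0  -1  -1   0  -1  94  96  99 101 104 104 107 109 107  -1   0  -1  -1  -1   0
203  -1   0   0  -1  -1  -1   0   0 100 102 105 107 109 109   0   0  -2   0   0  -2   0   0   0
207   0  -1  -2   0   0   0   0   0   0 108 109 108   0   0  -1   0   0  -1  -1  -1   0  -1   0
```

```bash
python3 -m crank '[[1,7,-40,0,0],[1,14,-80,0,0],[1,21,-120,0,0],[1,28,-160,0,0],[1,35,-200,0,0],[1,42,-240,0,0],[1,49,-280,0,0],[1,56,-320,0,0],[1,61,-356,0,0],[1,61,-356,0,0],[1,61,-356,0,0]]'
python3 - <<'E'
from fit import *
C=cam('wrist'); p,d=vision.read_camera('wrist'); np.savez('w2.npz',p=p,d=d,K=C[0],R=C[1],t=C[2]); cv2.imwrite('pics/w2.png',p[:,:,::-1])
f=np.load('w1.npz'); C1=(f['K'],f['R'],f['t']); P1=pts(f['d'],C1); P1[225:]=9
ft=np.load('top.npz'); Pt=pts(ft['d'],(ft['K'],ft['R'],ft['t'])); fs=np.load('scene.npz'); Ps=pts(fs['d'],(fs['K'],fs['R'],fs['t']))
P=pts(d,C); P[225:]=9
for n,Q in dict(w2=P,w1=P1,top=Pt,sc=Ps).items():
    print(n)
    if n!='w1':
        for z0,z1 in [(.022,.037),(.05,.14),(.105,.14)]:
            q=Q[near(Q,(.463,.088),.07,z0,z1)]; print(' rack/card',z0,len(q),q.mean(0).round(4),rect(q),q[:,2].max().round(3)) if len(q)>9 else 0
        q=Q[near(Q,(.463,.088),.07,.05,.14)]; cc,w,v=pca(q); print(' card normal',v[:,0].round(3),np.sqrt(w).round(4),cc.round(4))
    for z0,z1 in [(.003,.016),(.003,.12),(.085,.105)]:
        q=Q[near(Q,(.475,-.10),.09,z0,z1)]; print(' easel',z0,z1,len(q),q.mean(0).round(4),rect(q),q[:,2].max().round(3)) if len(q)>9 else 0
E
```

```text
time: 2.07
tool_pos: [0.4592, 0.0017, 0.4051]
tool_rot: [3.141, -0.0, 0.253]
contact_force: [-0.2, 0.4, -0.5]
opening: 0.0917
grip_force: 0.0
w2
 rack/card 0.022 1551 [0.4741 0.0854 0.03  ] (array([465.1,  87.4]), array([ 39.2, 113.6]), 14.6) 0.037
 rack/card 0.05 1733 [0.4661 0.0866 0.1026] (array([464.3,  87.2]), array([ 5.5, 99.7]), 15.1) 0.127
 rack/card 0.105 961 [0.4654 0.0869 0.121 ] (array([464.3,  87.3]), array([ 5.4, 99.6]), 15.0) 0.127
 card normal [0.965 0.26  0.03 ] [0.0012 0.0236 0.029 ] [0.4661 0.0866 0.1026]
 easel 0.003 0.016 3492 [ 0.4796 -0.0915  0.0073] (array([ 479. , -105.5]), array([110.2, 105.4]), 35.5) 0.016
 easel 0.003 0.12 6420 [ 0.4829 -0.0988  0.0276] (array([ 479. , -105.4]), array([110.2, 105.4]), 35.5) 0.097
 easel 0.085 0.105 543 [ 0.488  -0.1014  0.0948] (array([ 485.8, -103.4]), array([96.5,  7. ]), 34.9) 0.097
w1
 easel 0.003 0.016 1769 [ 0.5024 -0.1385  0.0079] (array([ 478.9, -106.1]), array([110.1, 105.2]), 35.4) 0.016
 easel 0.003 0.12 9934 [ 0.4916 -0.1208  0.0508] (array([ 478.9, -106.1]), array([110.1, 105.2]), 35.4) 0.097
 easel 0.085 0.10
[... 821 characters left out ...]
0.022 489 [0.4533 0.097  0.0305] (array([462.9,  88.9]), array([ 39.8, 115.1]), 14.8) 0.037
 rack/card 0.05 540 [0.4606 0.0926 0.0955] (array([463.3,  88.4]), array([  6.1, 101.2]), 15.3) 0.131
 rack/card 0.105 219 [0.4613 0.0922 0.1202] (array([463.5,  88.4]), array([  5.8, 101.2]), 15.3) 0.131
 card normal [ 0.967  0.256 -0.021] [0.0011 0.0241 0.0301] [0.4606 0.0926 0.0955]
 easel 0.003 0.016 837 [ 0.4662 -0.0881  0.0083] (array([462.3, -86.4]), array([171.8, 139.1]), 36.3) 0.016
 easel 0.003 0.12 1779 [ 0.4713 -0.095   0.0354] (array([462.3, -86.4]), array([171.8, 139.1]), 36.3) 0.1
 easel 0.085 0.105 180 [ 0.4789 -0.106   0.0931] (array([ 479.8, -106.2]), array([107.6,   7.6]), 35.1) 0.1
```

View pics/w2.png

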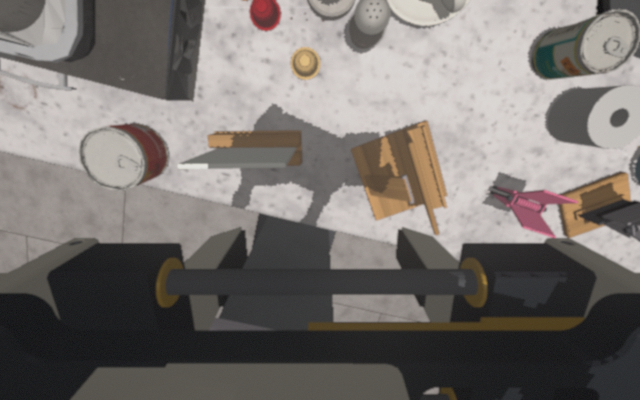

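The w2 view shows the card edge-on at (240,157) in its rack, the easel at (400,175), and the red tin at (125,155). Next I take the easel's profile across its ledge, from w1 (front side) and w2 (back side).

```bash
python3 - <<'E'
from fit import *
c=np.array([.479,-.1058]); a=np.radians(125.5); ex=np.array([np.cos(a),np.sin(a)]); ey=np.array([-np.sin(a),np.cos(a)])
for n in ['w1','w2','scene']:
    f=np.load(n+'.npz'); P=pts(f['d'],(f['K'],f['R'],f['t'])); 
    if n[0]=='w': P[225:]=9
    X=(P[...,:2]-c)@ex; Y=(P[...,:2]-c)@ey; Z=P[...,2]
    m=(abs(Y)<.05)&(abs(X)<.07)&(Z>.003)&(Z<.11)
    x=X[m];z=Z[m]
    print(n,'ex bin: z pctl 10/50/90')
    if n!='scene':
        for b in np.arange(-56,58,4): 
            k=(x*1000>=b)&(x*1000<b+4)
            if k.sum()>3: print((b+2,k.sum())+tuple((np.percentile(z[k],[10,50,90])*1000).round(0)),end=' ')
        print()
    k=(z>.05)&(z<.09)
    if n=='w1':
        A=np.polyfit(z[k],x[k],1); print('front face x=',A[1],'+',A[0],'z ; atan',np.arctan(A[0]), 'resid',np.std(x[k]-np.polyval(A,z[k])))
    t=(Z>.093)&(abs(X)<.07)&(Z<.11)&(abs(Y)<.06); print('top edge x range',np.percentile(X[t],[2,50,98]).round(4),'y',np.percentile(Y[t],[1,99]).round(4))
f=np.load('w1.npz');P=pts(f['d'],(f['K'],f['R'],f['t']))
for nm,q in dict(mug=(.56,-.45)).items():
    m=near(P,(.57,-.46),.1,.08,.1); m[225:]=0; print(nm,rect(P[m]),m.sum())
E
```

```text
w1 ex bin: z pctl 10/50/90
(np.int64(-54), np.int64(44), np.float64(4.0), np.float64(5.0), np.float64(7.0)) (np.int64(-50), np.int64(338), np.float64(4.0), np.float64(7.0), np.float64(8.0)) (np.int64(-46), np.int64(267), np.float64(7.0), np.float64(7.0), np.float64(8.0)) (np.int64(-42), np.int64(252), np.float64(6.0), np.float64(7.0), np.float64(9.0)) (np.int64(-38), np.int64(956), np.float64(7.0), np.float64(33.0), np.float64(39.0)) (np.int64(-34), np.int64(742), np.float64(7.0), np.float64(15.0), np.float64(39.0)) (np.int64(-30), np.int64(84), np.float64(31.0), np.float64(32.0), np.float64(33.0)) (np.int64(-26), np.int64(246), np.float64(31.0), np.float64(31.0), np.float64(32.0)) (np.int64(-22), np.int64(245), np.float64(30.0), np.float64(30.0), np.float64(31.0)) (np.int64(-18), np.int64(832), np.float64(30.0), np.float64(35.0), np.float64(41.0)) (np.int64(-14), np.int64(1349), np.float64(43.0), np.float64(51.0), np.float64(60.0)) (np.int64(-10), np.int64(1585), np.float64(61.0), np.float64(70.0), np.float64(78.0)) (np.int64(-6), np.int64(1655), np.float64(80.0), np.float64(88.0), 
[... 2129 characters left out ...]
(34), np.int64(228), np.float64(7.0), np.float64(8.0), np.float64(36.0)) (np.int64(38), np.int64(218), np.float64(7.0), np.float64(8.0), np.float64(29.0)) (np.int64(42), np.int64(227), np.float64(7.0), np.float64(8.0), np.float64(22.0)) (np.int64(46), np.int64(211), np.float64(7.0), np.float64(8.0), np.float64(14.0)) (np.int64(50), np.int64(206), np.float64(6.0), np.float64(7.0), np.float64(8.0)) (np.int64(54), np.int64(58), np.float64(4.0), np.float64(6.0), np.float64(7.0)) 
top edge x range [-0.0047 -0.0016  0.0009] y [-0.0546  0.0399]
scene ex bin: z pctl 10/50/90
top edge x range [-0.0041  0.0002  0.0026] y [-0.0538  0.0526]
mug (array([ 567.8, -441.7]), array([ 92.4, 172.3]), 73.0) 1768
```

Measured, in mm:

| Thing | Result |
|---|---|
| Card | centre (464.5, 88), normal at 15.1°, top at 126 |
| Easel | +x at 125.5°, ledge middle at (494, -127, 32) |
| Clip | (505, -390), opens along 38° |

I now turn above the card.

```bash
python3 -m crank '[[1,13,-41,0,-0.12],[1,27,-82,0,-0.24],[1,27,-82,0,-0.36],[1,27,-82,0,-0.48],[1,27,-82,0,-0.6],[1,27,-82,0,-0.72],[1,27,-82,0,-0.84],[1,27,-82,0,-0.96],[1,27,-82,0,-1.08],[1,27,-82,0,-1.2],[1,27,-82,0,-1.32],[1,27,-82,0,-1.44]]'
python3 -m crank '[[1,0,0,0,-0.1],[1,0,0,0,-0.141],[1,0,0,0,-0.141]]'
python3 - <<'E'
from fit import *
C=cam('wrist'); p,d=vision.read_camera('wrist'); P=pts(d,C); P[245:]=9
print(telemetry.observe()['tool_pos'])
for z0,z1 in [(.022,.037),(.05,.14),(.105,.14)]:
    q=P[near(P,(.463,.088),.07,z0,z1)]; print(' rack/card',z0,len(q),rect(q),q[:,2].max().round(3)) if len(q)>9 else 0
print(rows(.4645,.088,.265,np.radians(105.1)))
E
```

```text
time: 3.12
tool_pos: [0.4664, 0.085, 0.4046]
tool_rot: [-3.141, 0.001, 1.693]
contact_force: [-0.4, 0.7, -0.4]
opening: 0.0917
grip_force: 0.0
time: 3.37
tool_pos: [0.4663, 0.0852, 0.4046]
tool_rot: [-3.141, 0.001, 1.83]
contact_force: [-0.1, -0.6, 0.4]
opening: 0.092
grip_force: 0.0
[0.46630579 0.08543524 0.40461169]
 rack/card 0.022 2273 (array([464.4,  88.4]), array([ 39.7, 112.6]), 15.6) 0.036
 rack/card 0.05 573 (array([464.4,  88. ]), array([ 4.9, 99.8]), 14.9) 0.127
 rack/card 0.105 554 (array([464.4,  88. ]), array([ 4.7, 99.8]), 15.0) 0.127
{'d': array([  3. ,  -1.1, 139.6]), 'roll': np.float64(-0.007), 'alt': np.float64(3.135), 'yaw': np.float64(1.8276), 'q': array([ 0.02,  0.25,  1.66, -0.  ,  1.24, -0.24])}
```

```bash
python3 -m crank '[[1,3,-1,25,-0.007],[1,3,-1,55,-0.007],[1,3,-1,85,-0.007],[1,3,-1,110,-0.007],[1,3,-1,130,-0.007],[1,3,-1,140,-0.007],[-1,3,-1,140,-0.007],[-1,3,-1,140,-0.007],[-1,3,-1,140,-0.007],[-1,3,-1,140,-0.007],[-1,3,-1,140,-0.007],[-1,3,-1,140,-0.007]]' 25
```

```text
time: 4.42
tool_pos: [0.4644, 0.0899, 0.2654]
tool_rot: [3.14, 0.0, 1.839]
contact_force: [-0.4, -0.1, 0.0]
opening: 0.0567
grip_force: 0.0
```

```bash
python3 -m crank '[[-1,0,0,0,0],[-1,0,0,0,0],[-1,0,0,0,0],[-1,0,0,0,0],[-1,0,0,0,0],[-1,0,0,0,0],[-1,0,0,0,0],[-1,0,0,0,0],[-1,0,0,0,0],[-1,0,0,0,0],[-1,0,0,0,0],[-1,0,0,0,0]]'
```

```text
time: 5.42
tool_pos: [0.4643, 0.09, 0.2647]
tool_rot: [3.141, 0.0, 1.839]
contact_force: [1.5, 0.9, -1.7]
opening: 0.005
grip_force: 25.0
```

```bash
python3 -m crank '[[-1,0,0,-10,0],[-1,0,0,-22,0],[-1,0,0,-37,0],[-1,0,0,-55,0],[-1,0,0,-75,0],[-1,0,0,-95,0],[-1,0,0,-115,0],[-1,0,0,-130,0],[-1,0,0,-135,0],[-1,0,0,-135,0]]'
python3 - <<'E'
from h import *
c=np.array([.479,-.1058]); a=np.radians(125.5); ex=np.array([np.cos(a),np.sin(a)])
xy=c+ex*-.0245; print(xy); s=telemetry.observe(); print(s['tool_pos'],s['grip_force'],s['contact_force'],rows(*xy,.40,np.radians(215.5)))
E
```

```text
time: 6.25
tool_pos: [0.4642, 0.09, 0.4006]
tool_rot: [3.14, 0.001, 1.839]
contact_force: [0.2, 0.4, -1.1]
opening: 0.0046
grip_force: 25.0
[ 0.49322722 -0.12574583]
[0.46417965 0.09000503 0.40056569] 24.99921977519989 [ 0.16371926  0.35382415 -1.11261563] {'d': array([-215.7,  -29.1,    0.6]), 'roll': np.float64(1.219), 'alt': np.float64(4.361), 'yaw': np.float64(1.8389), 'q': array([ 0.03,  0.25,  1.67, -0.  ,  1.22, -0.24])}
```

```bash
python3 -m crank '[[-1,-25,-3,0,-0.12],[-1,-55,-7,0,-0.24],[-1,-85,-11,0,-0.36],[-1,-115,-15,0,-0.48],[-1,-145,-19,0,-0.6],[-1,-175,-23,0,-0.72],[-1,-200,-27,0,-0.84],[-1,-216,-29,0,-0.96],[-1,-216,-29,0,-1.08],[-1,-216,-29,0,-1.2],[-1,-216,-29,0,-1.32],[-1,-216,-29,0,-1.44]]'
python3 -m crank '[[-1,0,0,0,-0.12],[-1,0,0,0,-0.24],[-1,0,0,0,-0.36],[-1,0,0,0,-0.48],[-1,0,0,0,-0.482],[-1,0,0,0,-0.482],[-1,0,0,0,-0.482]]'
python3 - <<'E'
from fit import *
xy=(.4932,-.1257)
for n in ['scene','top','wrist']:
    C=cam(n); p,d=vision.read_camera(n); cv2.imwrite(f'pics/c_{n}.png',p[:,:,::-1]); P=pts(d,C)
    X,Y=P[...,0],P[...,1]
    m=near(P,xy,.07,.12,.235); q=P[m]; hsv=cv2.cvtColor(p,cv2.COLOR_RGB2HSV)[m]
    if len(q)>20:
        cc,w,v=pca(q); print(n,len(q),cc.round(4),'normal',v[:,0].round(3),np.sqrt(w).round(4),rect(q),'z',np.percentile(q[:,2],[1,99]).round(4),'sat',np.percentile(hsv[:,1],[50,90]))
print(rows(*xy,.292,np.radians(215.5)))
E
```

```text
time: 7.25
tool_pos: [0.4931, -0.1262, 0.3979]
tool_rot: [3.14, -0.003, -2.999]
contact_force: [0.4, 0.0, -1.2]
opening: 0.005
grip_force: 25.0
time: 7.83
tool_pos: [0.4933, -0.1259, 0.3989]
tool_rot: [3.14, -0.001, -2.526]
contact_force: [-1.0, 0.3, -0.5]
opening: 0.0048
grip_force: 25.0
scene 935 [ 0.4926 -0.1234  0.1797] normal [-0.579  0.815  0.002] [0.0012 0.022  0.0302] (array([ 491.4, -124.3]), array([99.7,  7.3]), 36.4) z [0.1425 0.2308] sat [ 9. 14.]
top 41 [ 0.4607 -0.1456  0.1884] normal [-0.608  0.794 -0.001] [0.0007 0.0071 0.0275] (array([ 462.7, -144.3]), array([26.4,  3.9]), 43.3) z [0.146  0.2319] sat [12. 27.]
wrist 579 [ 0.4732 -0.1403  0.2197] normal [ 0.576 -0.817 -0.003] [0.0081 0.0108 0.0254] (array([ 476., -145.]), array([43.5, 34.5]), 59.3) z [0.1463 0.2349] sat [22. 30.]
{'d': array([-1.000e-01,  3.000e-01,  1.074e+02]), 'roll': np.float64(-0.002), 'alt': np.float64(3.14), 'yaw': np.float64(-2.5241), 'q': array([-0.4 ,  0.32,  1.58, -0.  ,  1.25, -2.59])}
```

```bash
python3 -m crank '[[-1,0,0,20,0],[-1,0,0,45,0],[-1,0,0,68,0],[-1,0,0,86,0],[-1,0,0,96,0],[-1,0,0,101,0],[-1,0,0,103,0],[-1,0,0,105,0],[-1,0,0,105,0],[-1,0,0,105,0]]'
python3 - <<'E'
from fit import *
c=np.array([.479,-.1058]); a=np.radians(125.5); ex=np.array([np.cos(a),np.sin(a)]); ey=np.array([-np.sin(a),np.cos(a)])
n='scene';C=cam(n); p,d=vision.read_camera(n); P=pts(d,C); P[...,:2]=np.stack([(P[...,:2]-c)@ex,(P[...,:2]-c)@ey],-1)
m=(abs(P[...,1])<.08)&(abs(P[...,0])<.06)&(P[...,2]>.1)&(P[...,2]<.145); q=P[m]; print(np.percentile(q,[1,50,99],0).round(4))
s=telemetry.observe(); print(s['tool_pos'],s['contact_force'])
E
```

```text
time: 8.82
tool_pos: [0.4936, -0.1261, 0.2955]
tool_rot: [-3.14, 0.001, -2.522]
contact_force: [0.6, 0.0, -1.7]
opening: 0.0048
grip_force: 25.0
[[-0.0258 -0.0491  0.1004]
 [-0.0231 -0.0426  0.1226]
 [-0.0151  0.0493  0.1447]]
[ 0.49362522 -0.12604288  0.29552879] [-0.62322866  0.61105569 -0.35084814]
```

```bash
python3 -m crank '[[-1,0,0,1,0],[-1,0,0,2,0],[-1,0,0,2,0],[-1,0,0,2,0]]'; python3 -m crank '[[-1,0,0,1,0],[-1,0,0,1,0],[-1,0,0,1,0]]';  python3 -m crank '[[-1,0,0,1,0],[-1,0,0,1,0],[-1,0,0,1,0]]'
```

```text
time: 9.2
tool_pos: [0.4934, -0.126, 0.2927]
tool_rot: [-3.141, 0.0, -2.522]
contact_force: [-0.2, 0.1, -0.8]
opening: 0.0048
grip_force: 25.0
time: 9.45
tool_pos: [0.4934, -0.126, 0.2916]
tool_rot: [3.142, -0.0, -2.522]
contact_force: [0.1, -0.5, -1.2]
opening: 0.005
grip_force: 25.0
time: 9.7
tool_pos: [0.4935, -0.126, 0.2909]
tool_rot: [-3.141, 0.0, -2.522]
contact_force: [-0.9, 0.9, 1.8]
opening: 0.0051
grip_force: 25.0
```

Contact is felt (z force went from -1.2 to +1.8 N). I open the fingers while shifting the hand back towards the board (+y of the tool), so the front finger stays near the card and the card tips back.

```bash
python3 -m crank '[[-0.2,0,2,0,0],[-0.2,0,5,0,0],[-0.2,0,8,0,0],[-0.2,0,11,0,0],[-0.2,0,14,0,0],[-0.2,0,16,0,0],[-0.2,0,16,0,0],[-0.2,0,16,0,0]]'
cat > chk.py <<'E'
from fit import *
import sys
c=np.array([.479,-.1058]); a=np.radians(125.5); ex=np.array([np.cos(a),np.sin(a)]); ey=np.array([-np.sin(a),np.cos(a)])
def chk(n='scene',z0=.1,z1=.15):
    C=cam(n); p,d=vision.read_camera(n); cv2.imwrite(f'pics/{sys.argv[1]}_{n}.png',p[:,:,::-1]); P=pts(d,C); hsv=cv2.cvtColor(p,cv2.COLOR_RGB2HSV)
    P[...,:2]=np.stack([(P[...,:2]-c)@ex,(P[...,:2]-c)@ey],-1)
    m=(abs(P[...,1])<.07)&(abs(P[...,0])<.06)&(P[...,2]>z0)&(P[...,2]<z1)&(hsv[...,2]>130); q=P[m]
    if len(q)<10: print(n,'few'); return
    cc,w,v=pca(q); nn=v[:,0]*np.sign(v[0,0]); print(n,len(q),'c',cc.round(4),'pctl1/99',np.percentile(q,[1,99],0).round(4).tolist(),'lean',np.arcsin(-nn[2]).round(3),'yaw',np.arctan2(nn[1],nn[0]).round(3),np.sqrt(w[0]).round(4))
if __name__=='__main__': chk(); print(telemetry.observe()['contact_force'],telemetry.observe()['opening'])
E
python3 chk.py a
```

```text
time: 10.37
tool_pos: [0.4841, -0.1128, 0.2908]
tool_rot: [-3.141, 0.0, -2.522]
contact_force: [0.2, -1.0, 0.1]
opening: 0.0365
grip_force: 0.1
scene 33 c [ 0.0036 -0.0309  0.1306] pctl1/99 [[-0.0035, -0.0487, 0.1033], [0.0104, 0.05, 0.1482]] lean 0.219 yaw -0.008 0.0016
[-0.24824446  0.295649   -0.29257318] 0.03662426003494756
```

```bash
python3 -m crank '[[0.4,0,4,0,0],[0.4,0,8,0,0],[0.4,0,8,0,0],[0.4,0,8,0,0],[0.4,0,8,0,0],[0.4,0,8,0,0],[0.4,0,8,0,0],[0.4,0,8,0,0]]'; python3 chk.py b
```

```text
time: 11.08
tool_pos: [0.4795, -0.1065, 0.2907]
tool_rot: [-3.141, -0.0, -2.522]
contact_force: [-0.4, -0.1, 0.9]
opening: 0.0637
grip_force: 0.0
scene 34 c [-0.0003 -0.0275  0.1307] pctl1/99 [[-0.0365, -0.0487, 0.1036], [0.0105, 0.05, 0.1484]] lean -0.232 yaw 0.251 0.0114
[ 0.28179462  0.93781956 -0.19257282] 0.06390808804165078
```

```bash
python3 -m crank '[[0.4,0,0,-10,0],[0.4,0,0,-30,0],[0.4,0,0,-60,0],[0.4,0,0,-90,0],[0.4,0,0,-115,0],[0.4,0,0,-120,0],[0.4,0,0,-120,0]]'; sed -i 's/^if __name__.*/if __name__=="__main__": [chk(n,.1,.152) for n in ("scene","top","wrist")]; chk("scene",.135,.155)/' chk.py; python3 chk.py c
python3 - <<'E'
import cv2,numpy as np
a=cv2.imread('pics/c_scene.png')[170:320,260:420]; b=cv2.imread('pics/c_wrist.png')
cv2.imwrite('pics/c_mix.png',np.vstack([cv2.resize(a,(320,300),interpolation=2),cv2.resize(b,(320,200))]))
E
```

```text
time: 11.72
tool_pos: [0.4797, -0.1065, 0.4124]
tool_rot: [-3.138, 0.002, -2.522]
contact_force: [-0.2, -0.5, -0.8]
opening: 0.0646
grip_force: 0.0
scene 368 c [ 0.0046 -0.0007  0.1299] pctl1/99 [[-0.003, -0.0482, 0.1037], [0.0112, 0.0493, 0.1494]] lean 0.244 yaw 0.001 0.0013
top few
wrist 67 c [ 0.0054 -0.039   0.1382] pctl1/99 [[-0.0072, -0.0493, 0.1013], [0.0099, 0.0495, 0.1477]] lean 0.377 yaw -0.031 0.0013
scene 158 c [ 0.008  -0.0024  0.1438] pctl1/99 [[0.0052, -0.0474, 0.1351], [0.0116, 0.0453, 0.1497]] lean 0.104 yaw -0.003 0.0014
```

View pics/c_mix.png

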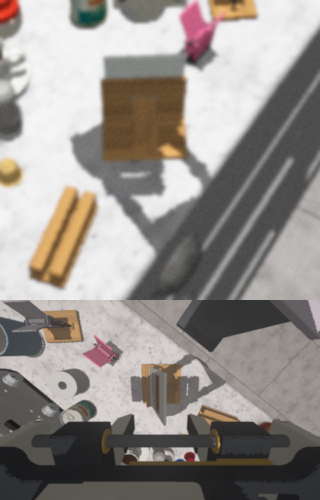

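The card stands on the ledge leaning about 0.22 rad. In the scene part its white back rises above the board at (145,70), and the wrist part shows it at (157,390). Next is the clip.

```bash
python3 - <<'E'
from h import *
print(rows(.505,-.390,.405,np.radians(128)))
E
```

```text
{'d': array([ 143.6, -246. ,    3.7]), 'roll': np.float64(1.527), 'alt': np.float64(4.668), 'yaw': np.float64(-2.5225), 'q': array([-0.37,  0.28,  1.61, -0.  ,  1.26, -2.56])}
```

```bash
python3 -m crank '[[0.5,16,-28,0,0.12],[0.5,34,-58,0,0.24],[0.5,52,-89,0,0.36],[0.5,70,-120,0,0.48],[0.5,88,-151,0,0.6],[0.5,106,-182,0,0.72],[0.5,124,-213,2,0.84],[0.5,136,-234,4,0.96],[0.5,144,-246,4,1.08],[0.5,144,-246,4,1.2],[0.5,144,-246,4,1.32],[0.5,144,-246,4,1.44]]'
python3 -m crank '[[0.5,0,0,0,0.087],[0.5,0,0,0,0.087],[0.5,0,0,0,0.087]]'
python3 - <<'E'
from fit import *
C=cam('wrist'); p,d=vision.read_camera('wrist'); cv2.imwrite('pics/w3.png',p[:,:,::-1]); P=pts(d,C); P[245:]=9
print(telemetry.observe()['tool_pos'])
c=(.504,-.389)
for z0,z1 in[(.006,.016),(.04,.14),(.085,.14),(.1,.14)]:
    q=P[near(P,c,.062,z0,z1)]; print(z0,len(q),rect(q),q[:,2].max().round(3)) if len(q)>9 else 0
q=P[near(P,(.57,-.46),.09,.08,.1)]; print('mug',rect(q), len(q))
print(rows(.505,-.390,.255,np.radians(128)))
E
```

```text
time: 12.92
tool_pos: [0.5048, -0.3909, 0.4044]
tool_rot: [-3.141, -0.004, 2.314]
contact_force: [0.2, -0.8, 1.1]
opening: 0.0687
grip_force: 0.0
time: 13.17
tool_pos: [0.505, -0.3904, 0.4053]
tool_rot: [-3.141, -0.002, 2.237]
contact_force: [-0.2, 0.4, -0.7]
opening: 0.0686
grip_force: 0.0
[ 0.50502331 -0.39032053  0.40559636]
0.006 1662 (array([ 509. , -394.2]), array([ 69.7, 109.2]), 37.8) 0.016
0.04 2435 (array([ 514.1, -399.9]), array([50.2, 94.2]), 40.9) 0.111
0.085 1160 (array([ 517.5, -403.9]), array([49.9, 83.1]), 40.5) 0.111
0.1 564 (array([ 505.6, -389.7]), array([48.4, 44.1]), 37.7) 0.111
mug (array([ 545.9, -410.6]), array([67.1, 77.4]), 47.7) 541
{'d': array([ -0. ,   0.2, 150.6]), 'roll': np.float64(0.003), 'alt': np.float64(3.144), 'yaw': np.float64(2.2368), 'q': array([-0.78,  0.56,  1.18, -0.  ,  1.41, -1.44])}
```

View pics/w3.png

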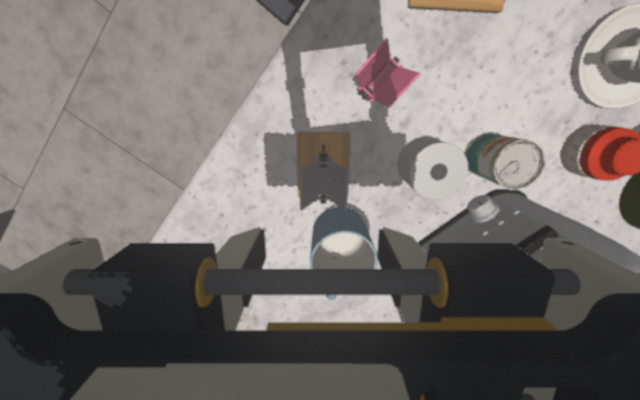

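The w3 view shows the clip at (323,180), with the mug just behind it at (342,235) in the tool's -x direction and the foil roll at (438,170). I check the mug clearance before descending.

```bash
python3 - <<'E'
from fit import *
f=np.load('w1.npz'); C=(f['K'],f['R'],f['t']); P=pts(f['d'],C)
m=near(P,(.585,-.44),.07,.075,.097); m[225:]=0; q=P[m]
A=np.c_[2*q[:,:2],np.ones(len(q))]; s=np.linalg.lstsq(A,(q[:,:2]**2).sum(1),rcond=None)[0]; r=np.sqrt(s[2]+s[0]**2+s[1]**2); print(len(q),s[:2],r)
a=np.radians(128); d=s[:2]-[.5055,-.3897]; print('tool x',d@[np.cos(a),np.sin(a)],'tool y',d@[np.sin(a),-np.cos(a)])
print(rows(.5055,-.3898,.255,np.radians(128)))
E
```

```text
1701 [ 0.58315571 -0.45117623] 0.03924044388565361
tool x -0.09625356023615078 tool y 0.02334498242774017
{'d': array([ -0.2,   0.7, 150.6]), 'roll': np.float64(0.003), 'alt': np.float64(3.144), 'yaw': np.float64(2.2368), 'q': array([-0.78,  0.56,  1.18, -0.  ,  1.41, -1.44])}
```

```bash
python3 -m crank '[[0.5,0,0,25,0.003],[0.5,0,0,55,0.003],[0.5,0,0,85,0.003],[0.5,0,0,115,0.003],[0.5,0,0,135,0.003],[0.5,0,0,146,0.003],[0.5,0,0,150,0.003],[0.5,0,0,150,0.003],[0.2,0,0,150,0.003],[-0.1,0,0,150,0.003],[-1,0,0,150,0.003],[-1,0,0,150,0.003]]' 25
python3 -m crank '[[-1,0,0,0,0],[-1,0,0,0,0],[-1,0,0,0,0],[-1,0,0,0,0],[-1,0,0,0,0],[-1,0,0,0,0],[-1,0,0,0,0],[-1,0,0,0,0],[-1,0,0,0,0],[-1,0,0,0,0]]'
```

```text
time: 14.22
tool_pos: [0.5052, -0.3905, 0.258]
tool_rot: [3.141, 0.002, 2.231]
contact_force: [-0.2, 0.1, -1.2]
opening: 0.0469
grip_force: 4.3
time: 15.05
tool_pos: [0.505, -0.3903, 0.2567]
tool_rot: [-3.142, -0.0, 2.231]
contact_force: [0.5, 0.2, -0.4]
opening: 0.0155
grip_force: 25.0
```

```bash
python3 -m crank '[[-1,0,0,-5,0],[-1,0,0,-12,0],[-1,0,0,-22,0],[-1,0,0,-35,0],[-1,0,0,-55,0],[-1,0,0,-80,0],[-1,0,0,-105,0],[-1,0,0,-130,0],[-1,0,0,-145,0],[-1,0,0,-150,0],[-1,0,0,-150,0],[-1,0,0,-150,0]]'
python3 - <<'E'
from fit import *
out=[]
for n in ['scene','top','wrist']:
    C=cam(n); p,d=vision.read_camera(n); P=pts(d,C); s=telemetry.observe()
    u,v=proj([.5055,-.39,.21],C)[0].astype(int); print(n,u,v)
    v=min(max(v,60),339);u=min(max(u,80),559); out.append(cv2.resize(p[v-60:v+60,u-80:u+80],(400,300),interpolation=2))
    q=P[near(P,(.5055,-.39),.05,.13,.24)]; print(len(q),rect(q),np.percentile(q[:,2],[1,50,99])) if len(q)>5 else 0
out.append(np.zeros_like(out[0])); cv2.imwrite('pics/lift.png',np.vstack([np.hstack(out[:2]),np.hstack(out[2:])])[:,:,::-1])
print(s['tool_pos'],s['opening'])
E
```

```text
time: 16.05
tool_pos: [0.5048, -0.3901, 0.4064]
tool_rot: [-3.141, -0.0, 2.231]
contact_force: [-0.6, 0.1, -0.7]
opening: 0.0154
grip_force: 25.0
scene 380 111
229 (array([ 503.2, -388.1]), array([38.8, 52.2]), 41.1) [0.17800655 0.21205822 0.23928507]
top 435 202
wrist 324 232
2813 (array([ 501.8, -390.2]), array([47.4, 53.2]), 32.7) [0.17597784 0.21255499 0.239473  ]
[ 0.50487375 -0.39024367  0.4051631 ] 0.014815386229563644
```

View pics/lift.png

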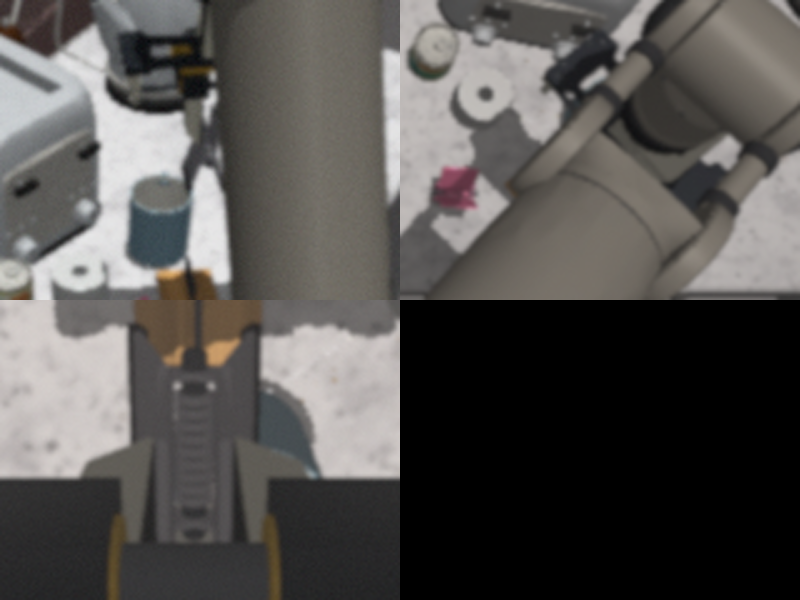

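The clip is held symmetrically with both jaws spread; the wrist part shows them flanking the coil at (195,430). The fin below is free. I carry it above the card, turned into line with it.

```bash
python3 - <<'E'
from h import *
print(rows(.4775,-.1038,.420,np.radians(215.5)))
E
```

```text
{'d': array([243.1, 154. , -14.2]), 'roll': np.float64(-1.53), 'alt': np.float64(1.611), 'yaw': np.float64(2.2308), 'q': array([-0.78,  0.56,  1.18, -0.  ,  1.41, -1.44])}
```

```bash
python3 -m crank '[[-1,15,10,-8,-0.1],[-1,40,25,-15,-0.22],[-1,68,43,-15,-0.34],[-1,97,61,-15,-0.46],[-1,126,80,-15,-0.58],[-1,155,98,-15,-0.7],[-1,184,116,-15,-0.82],[-1,208,132,-15,-0.94],[-1,228,145,-15,-1.06],[-1,240,152,-15,-1.18],[-1,243,154,-15,-1.3],[-1,243,154,-15,-1.42]]'
python3 -m crank '[[-1,0,0,0,-0.11],[-1,0,0,0,-0.11],[-1,0,0,0,-0.11],[-1,0,0,0,-0.11]]'
python3 - <<'E'
from fit import *
c=np.array([.479,-.1058]); a=np.radians(125.5); ex=np.array([np.cos(a),np.sin(a)]); ey=np.array([-np.sin(a),np.cos(a)])
for n in ['scene','wrist']:
    C=cam(n); p,d=vision.read_camera(n); P=pts(d,C); hsv=cv2.cvtColor(p,cv2.COLOR_RGB2HSV)
    if n=='wrist': cv2.imwrite('pics/stage.png',p[:,:,::-1])
    P[...,:2]=np.stack([(P[...,:2]-c)@ex,(P[...,:2]-c)@ey],-1)
    b=(abs(P[...,1])<.08)&(abs(P[...,0])<.06)
    for z0,z1,l in [(.1,.16,'card'),(.143,.16,'cardtop'),(.17,.24,'clip'),(.175,.2,'jaws'),(.175,.185,'tips')]:
        q=P[b&(P[...,2]>z0)&(P[...,2]<z1)]
        if len(q)<9: continue
        print(n,l,len(q),'med',np.median(q,0).round(4),'p1,99',np.percentile(q,[1,99],0).round(4).tolist(),rect(q))
s=telemetry.observe(); t=s['tool_pos']; print(t,s['tool_rot'],s['opening'],'tool ex,ey',(t[:2]-c)@ex,(t[:2]-c)@ey)
E
```

```text
time: 17.2
tool_pos: [0.4774, -0.1025, 0.421]
tool_rot: [3.14, -0.001, -2.624]
contact_force: [0.5, 0.4, -0.8]
opening: 0.0154
grip_force: 25.0
time: 17.53
tool_pos: [0.4776, -0.104, 0.4212]
tool_rot: [3.141, -0.001, -2.526]
contact_force: [-1.0, -0.5, -0.6]
opening: 0.0156
grip_force: 25.0
scene card 441 med [0.0045 0.0005 0.1286] p1,99 [[-0.0037, -0.0479, 0.1012], [0.0111, 0.0501, 0.1493]] (array([3.2, 0.9]), array([16.6, 98.9]), 0.9)
scene cardtop 104 med [ 0.0083 -0.0011  0.147 ] p1,99 [[0.0044, -0.0472, 0.1432], [0.0117, 0.0501, 0.1495]] (array([6.8, 1.5]), array([ 9.4, 97.7]), 0.9)
scene clip 407 med [0.0161 0.0039 0.2158] p1,99 [[0.0041, -0.021, 0.1923], [0.0236, 0.0269, 0.2365]] (array([14.8,  4.4]), array([25.5, 52. ]), 4.2)
scene jaws 68 med [0.0211 0.004  0.1962] p1,99 [[0.0181, -0.021, 0.1917], [0.0245, 0.0266, 0.1999]] (array([21. ,  2.8]), array([47.4,  6.8]), 86.3)
wrist card 987 med [0.0011 0.0253 0.1322] p1,99 [[-0.0078, -0.0396, 0.101], [0.0097, 0.0502, 0.1479]] (array([0.7, 0.8]), array([17.6, 99.2]), 0.3)
wrist cardtop 322 med [0.0075 0.0258 0.1465] p1,99 [[0.0048, -0.0414, 0.144], [0.0097, 0.05, 0.1484]] (array([7.2, 2.6]), array([ 4.7, 94.9]), 0.4)
wrist clip 2295 med [0.0026 0.0131 0.2277] p1,99 [[-0.0177, -0.0218, 0.192], [0.0225, 0.0295, 0.2353]] (array([2.5, 2.9]), array([41.1, 54.4]), 0.4)
wrist jaws 254 med [-0.0112  0.0139  0.1945] p1,99 [[-0.018, -0.0104, 0.1909], [0.0229, 0.0281, 0.1996]] (array([2.5, 8.4]), array([41.1, 39.5]), 0.1)
[ 0.47764729 -0.10406707  0.42146612] [ 3.14124370e+00 -3.39956234e-04 -2.52470014e+00] 0.015473162264598042 tool ex,ey 0.0021963302480354726 9.494648472714454e-05
```

View pics/stage.png

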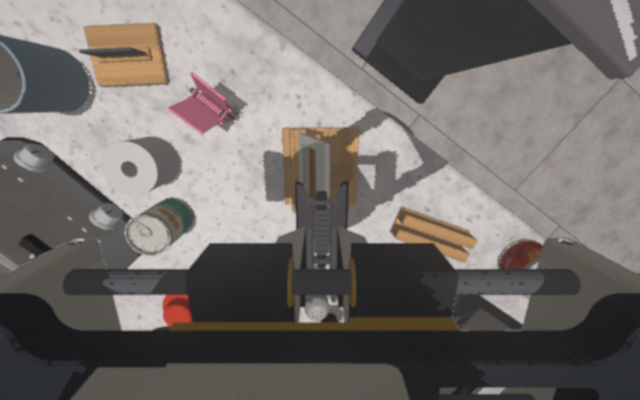

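The stage view shows the clip at (322,215) over the card top, whose free end is at (313,150), in line with it. The card's top edge is centred at about 7 mm and the clip at about 2.5 mm along easel x. I shift +3.5 mm in tool y and -3 mm in tool x, and lower.

```bash
python3 -m crank '[[-1,-1,1.5,0,0],[-1,-3,3.5,0,0],[-1,-3,3.5,5,0],[-1,-3,3.5,12,0],[-1,-3,3.5,20,0],[-1,-3,3.5,28,0],[-1,-3,3.5,33,0],[-1,-3,3.5,35,0],[-1,-3,3.5,35,0],[-1,-3,3.5,35,0]]'
cat > last.py <<'E'
from fit import *
import sys
c=np.array([.479,-.1058]); a=np.radians(125.5); ex=np.array([np.cos(a),np.sin(a)]); ey=np.array([-np.sin(a),np.cos(a)])
for n in ['scene','wrist']:
    C=cam(n); p,d=vision.read_camera(n); P=pts(d,C); hsv=cv2.cvtColor(p,cv2.COLOR_RGB2HSV); cv2.imwrite(f'pics/{sys.argv[1]}_{n}.png',p[:,:,::-1])
    P[...,:2]=np.stack([(P[...,:2]-c)@ex,(P[...,:2]-c)@ey],-1)
    b=(abs(P[...,1])<.06)&(abs(P[...,0])<.06)
    white=hsv[...,2]>120
    for m,l in [(white&(P[...,2]>.143)&(P[...,2]<.152)&(P[...,1]>.03),'cardtop'),(~white&(P[...,2]>.12)&(P[...,2]<.21),'clip')]:
        q=P[b&m]
        if len(q)>9: print(n,l,len(q),'p1,50,99',np.percentile(q,[1,50,99],0).round(4).tolist())
s=telemetry.observe(); t=s['tool_pos']; print(t,s['opening'],s['contact_force'],'tool ex,ey',(t[:2]-c)@ex,(t[:2]-c)@ey)
E
python3 last.py e
```

```text
time: 18.47
tool_pos: [0.4782, -0.0994, 0.3867]
tool_rot: [-3.142, -0.0, -2.523]
contact_force: [0.2, -1.4, 0.1]
opening: 0.0156
grip_force: 25.0
scene cardtop 20 p1,50,99 [[0.0052, 0.0311, 0.1444], [0.0081, 0.0417, 0.1468], [0.0105, 0.0501, 0.1498]]
scene clip 349 p1,50,99 [[0.0048, -0.0238, 0.1319], [0.0197, -0.0004, 0.1756], [0.0268, 0.0376, 0.1978]]
wrist cardtop 92 p1,50,99 [[0.0059, 0.0306, 0.1448], [0.0075, 0.0408, 0.1467], [0.0083, 0.0497, 0.148]]
wrist clip 2889 p1,50,99 [[-0.0144, -0.025, 0.1215], [0.0046, 0.0138, 0.1898], [0.0256, 0.048, 0.2069]]
[ 0.47820214 -0.0994017   0.38706185] 0.01497378211219583 [ 0.91210309  0.50755093 -0.95141643] tool ex,ey 0.005672274910675917 -0.0030659570868835045
```

```bash
python3 -m crank '[[-1,0,0,3,0],[-1,0,0,6,0],[-1,0,0,10,0],[-1,0,0,14,0],[-1,0,0,18,0],[-1,0,0,22,0],[-1,0,0,25,0],[-1,0,0,27,0],[-1,0,0,27,0],[-1,0,0,27,0],[-1,0,0,27,0]]'; python3 last.py f
python3 - <<'E'
import cv2,numpy as np
a=cv2.imread('pics/f_scene.png')[150:270,260:420]; b=cv2.imread('pics/f_wrist.png')[90:290,220:420]
cv2.imwrite('pics/f_mix.png',np.hstack([cv2.resize(a,(400,400),interpolation=2),cv2.resize(b,(400,400),interpolation=2)]))
E
```

```text
time: 19.48
tool_pos: [0.4781, -0.0994, 0.3599]
tool_rot: [-3.141, 0.0, -2.522]
contact_force: [0.0, 0.2, -1.3]
opening: 0.0157
grip_force: 25.0
scene cardtop 22 p1,50,99 [[0.005, 0.0309, 0.1439], [0.0084, 0.0416, 0.1476], [0.0106, 0.0501, 0.1494]]
scene clip 309 p1,50,99 [[0.0048, -0.0262, 0.1285], [0.0205, -0.0005, 0.1484], [0.0266, 0.0462, 0.1693]]
wrist cardtop 118 p1,50,99 [[0.0059, 0.0303, 0.1455], [0.0073, 0.0414, 0.1468], [0.0087, 0.0498, 0.1484]]
wrist clip 4546 p1,50,99 [[-0.0149, -0.0244, 0.1228], [0.0046, 0.0099, 0.1682], [0.0262, 0.0486, 0.2099]]
[ 0.47813297 -0.09938651  0.35993087] 0.015204733540139105 [-0.62482204  1.09387522 -0.51523968] tool ex,ey 0.005724806662124735 -0.003018466876727285
```

View pics/f_mix.png

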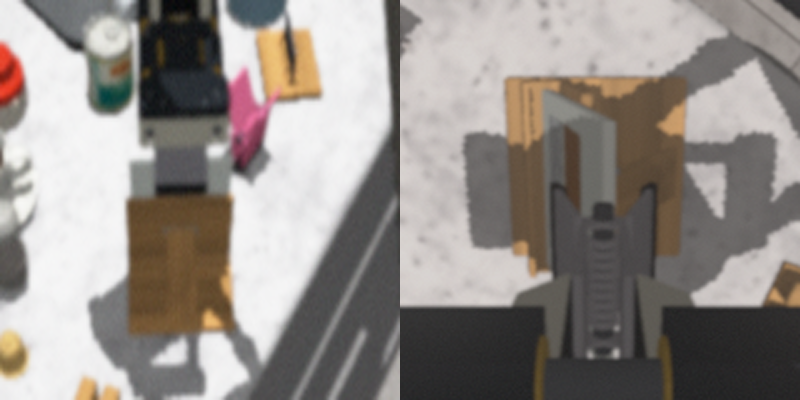

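The card's edge sits between the jaws. The wrist part shows the jaw tips at (560,190) and (650,190) straddling the card at (598,150), with the picture side towards the front. One check of the pin height over the card top, then I hand in.

```bash
python3 - <<'E'
from h import *
c=np.array([.479,-.1058]); a=np.radians(125.5); ex=np.array([np.cos(a),np.sin(a)]); ey=np.array([-np.sin(a),np.cos(a)])
C=cam('wrist'); p,d=vision.read_camera('wrist'); P=pts(d,C); X=(P[...,:2]-c)@ex; Y=(P[...,:2]-c)@ey
for y in range(-20,40,4):
    m=(abs(X-.0057)<.003)&(abs(Y*1000-y)<2)&(P[...,2]>.11)&(P[...,2]<.22)
    if m.sum()>2: print(y,m.sum(),(np.percentile(P[m][:,2],[5,50,95])*1000).round(1))
E
```

```text
-20 62 [166.5 168.2 170.5]
-16 32 [167.  168.4 169.5]
-12 53 [166.8 168.3 169.7]
-8 51 [166.6 168.4 169.7]
-4 47 [166.6 168.3 169.6]
0 51 [166.6 168.4 169.5]
4 52 [166.9 168.5 169.5]
8 56 [166.8 168.4 169.8]
12 59 [167.1 168.5 169.7]
16 69 [165.6 167.6 169.6]
20 64 [141.7 168.5 171. ]
24 102 [141.9 165.9 168.3]
28 74 [140.1 147.3 167.4]
32 42 [139.4 146.2 147.3]
36 45 [139.6 146.3 147.6]
```

```bash
python3 -c "
from cell import ticket; print(ticket.hand_in())"
```

```text
the job is handed in; nothing more can be done
None
```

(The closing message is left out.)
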